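# Run the hatch shutter with its hold-to-run key switch

### The arm

A 7-joint arm with a two-finger parallel gripper is mounted at the origin on a cart in front of the work surface, level with it; the furniture and walls round the work are solid. World frame = base frame: x ahead of the robot, y to its left, z up, the work surface at z = 0. Lengths are in m, angles in rad, forces in N, time in s.
With the tool pointing down it reaches from about 0.425 to 0.95 m from the base axis. Payload 4.7 kg.
Tool frame: the origin (TCP) lies at the very end of the fingers, on their centre line; the grasp point (between the pads) lies 19 mm behind it; z points along the fingers, y is the line along which they close (so a half turn about z gives the same grasp; the last joint's range is limited). The gripper opens to 85 mm and grips with 20 to 120 N. Pads are 22 mm wide; open, the fingers measure 114 mm over their backs; the gripper's body (76 mm by 85 mm) begins 54 mm behind the grasp point. The pads swing forward as they close: fully open they stand 13 mm farther back than shut.
Start: joints at [-1.142, 0.469, -0.049, 1.532, 0.024, 1.141, -0.082], TCP at [0.298, 0.606, 0.231] pointing down, gripper open.
Joint ranges: [-2.59, 2.59], [-0.33, 1.99], [-1.39, 1.29], [0.1, 2.45], [-1.04, 4.18], [0.21, 1.99], [-2.66, 2.66]. Speed limits (rad/s): [2.57, 2.57, 3.14, 3.14, 3.14, 3.14, 3.14].

### API

Orientations are given as a unit quaternion [w, x, y, z].
In Python, from station import env gives the robot as it stands.
- The arm moves only by the tool move_arm, never from a script. Its argument "plan" is a list of rows, each an object with "gripper": the finger opening in cm, from 0 to 8.54; "xyz": the shift along the tool's x, y, z in cm, a list of three; "roll": the turn about the tool's z in rad. In form: [{"gripper": gripper, "xyz": [x, y, z], "roll": roll}, ...]. A call has 1 to 8 rows; each row shifts and turns the commanded pose from where the row before left it, along the tool's axes as they then stand; what a row does not reach is not made up. A row lasts 1/8 s, in which the tool goes at most 62.5 mm and 10.7 degrees, less where a joint would pass 70% of its speed; a pose out of reach is approached as far as the arm can. A call is refused whole if a number of a shift passes 6.25 or a number of a turn 0.188, either way. A call with a gripper value outside its range is refused whole. The fingers move at their own pace and stop on an object; "grip_force" is the grip in N (left out, the last holds). Time passes only in rows, so rows that do not move let the fingers close. It gives the time, the measured TCP pose, the force, the opening and the grip force at its end, in the units of the state.
- env.read_state(): the state, without advancing time (a new reading comes with each control period).
- env.capture(name): name is "scene" or "top" or "wrist"; returns a dict with "frame" (384x512x3 uint8, blue, green, red), "intrinsics" (3x3 intrinsics, pixels), "extrinsics" (4x4, takes a point from camera to world coordinates). Camera axes: x right, y up, looking along -z (the intrinsics and any distortion apply to the point x, -y, -z); pixel columns grow to the right and rows downward; lengths in m; the calibration is good to about 2 mm. A picture is of the moment at which its call begins. There is no depth.
- env.job_done(): hands the job in; it is judged then, once.
The state is a dict: "t": time; "joint_pos": joint angles; "qvel": joint speeds; "joint_torque": joint torques, N m; "tool_pos": TCP position; "eef_rot": TCP orientation; "force": force on the tool from outside, world axes, zero at the start; "torque": the same for the moment, N m; "grip_width": finger opening in m; "finger_force": force on a finger pad.
Only numpy, scipy, OpenCV 4.12 (cv2) and the standard library are available. Lean on these libraries where they do the work, as an engineer would, in place of code of your own. Each camera call takes 0.05 s, during which the arm holds its last target. There are 200 camera calls.

### The job

The hatch shutter runs only while its key is held turned: take the red-headed key out of the key keeper through the open front of its slot, and push it fully home in the key switch on the control box, wiggling it gently past the sticky pins with small twists instead of forcing it. Then turn it a quarter turn clockwise, seen from above, right to the stop, and finish while still holding it there against its return spring. Do not press the red stop button, and leave the other keys, the tape roll and the marker where they are.

Things in the scene. Friction and masses are not known exactly. Their poses are not given: they have to be found in the camera images.
- red_key: Key with a red head, 45 g. Origin: on the shank's axis at the collar's underside; z up, y along the width of head and bit. Head 12 (x) x 30 (y) mm, z 6 to 36; collar 16 across, z 0 to 6; round neck 7 across, z -8 to 0; flat bit 5 (x) x 14 (y), z -22 to -8, tapering to 2.6 x 11 at the tip, z -26. Half a turn about z makes no difference. Hangs in any of the keeper's three slots.
- yellow_key: Same key with a yellow head, in another slot. Leave it hanging.
- black_key: Same key with a black head, in another slot. Leave it hanging.
- key_keeper: Blue sheet-metal key keeper fixed to the table, 60 (x) x 222 (y) x 45 mm. Origin: centre of its underside, z up, open front to -x. Three slots 9 mm wide at y = -58, 0, 58 in its 3 mm top plate (upper face z = 45), along x from 4.5 (closed) to -30 (front edge). Keys hang at x = -1, axes parallel to the keeper's, collar on the plate; only the key heads stand above it.
- keeper_front (a point): Middle of the keeper's front edge, top plate's upper face. A key's bit lies across its slot below the plate, so it rises 5 mm at most until slid out to -x, its axis 8 mm or more beyond this edge.
- control_box: Grey control box, cream lid, fixed to the table, 170 (x) x 90 (y) mm, lid top z = 60. Origin: centre of its underside, z up. On the lid at y = 0: red mushroom stop button at x = -53 (39 across, top z = 92), key switch at x = 35 (bezel 39 across). Also two low buttons at x = -12 and a small amber lamp at (34, 34), 9 high.
- switch_face (a point): Centre of the key switch's mouth, 64 mm above the table, axes as the box's; the key's origin comes here when it is home. The slot is 16.4 x 7.4 mm with a bevelled mouth. At rest it takes a key whose yaw is 45 degrees less than the box's (head along the box's (1, 1), forward-left) or half a turn from that. The tip goes 26 mm deep.
- key_switch (a joint): Plug of the switch, rad: 0 at rest, grows clockwise from above, stop at 1.57. Return spring 0.06 (rest) to 0.14 N m (stop). Two spring pins, one from either side, catch the tip 12 and 18 mm down: pressed straight it jams; twisted to and fro 0.15 rad under 5 to 10 N it slips by. Turns only with the key within 2 mm of home, then traps it. Play: the key turns up to 0.2 rad farther than the plug.
- stop_button (a joint): Red stop button, m: 0 up, 0.005 fully down. Do not press it.
- clear_tape: Roll of packing tape lying flat near the work, 105 mm across, 48 mm high. Origin: centre of its underside. Leave it.
- marker: White marker pen with a blue cap lying on the table behind the work, 135 mm long. Origin: its underside's centre. Leave it.

How it is judged:
On the way, in this order (a step that is already met when the one before it is completed fails the run):
1. the red key is fully home in the key switch, not yet turned (collar within 4 mm of the face, switch below 0.3 rad) (z of red_key in the frame of switch_face below 0.004 m and horizontal distance between red_key and switch_face below 0.004 m and angle between red_key's own z axis and vertical below 0.15 rad and value of joint key_switch below 0.3 rad), for 0.1 s.
2. the key, still home and held, has been turned clockwise to the stop (over 1.4 rad) (z of red_key in the frame of switch_face below 0.004 m and horizontal distance between red_key and switch_face below 0.004 m and angle between red_key's own z axis and vertical below 0.15 rad and value of joint key_switch above 1.4 rad and contact force between the fingers and red_key above 2 N), for 0.3 s.
At the end, for the whole second after the job is handed in: Red key home in the switch (collar within 4 mm of the face, within 4 mm of its axis, upright within 0.15 rad), held by the fingers (over 2 N), switch turned over 1.4 rad and still; stop button up; other keys, tape roll and marker within 25 mm of their starts (all of step 2 and velocity of joint key_switch between -0.2 and 0.2 rad/s and value of joint stop_button below 0.002 m and distance of each of yellow_key, black_key, clear_tape, marker from where it was at the start of the episode below 0.025 m); the arm keeps its last pose, push and grip.
It fails at once if the red stop button is pressed (over 3 mm) (value of joint stop_button above 0.003 m).
It fails at once if the key is forced in: over 60 N between the red key and the control box while the switch is still unturned (below 0.3 rad) (contact force between red_key and control_box above 60 N and value of joint key_switch below 0.3 rad).
It fails at once if another key is moved over 25 mm (distance of any of yellow_key, black_key from where it was at the start of the episode above 0.025 m).
It fails at once if the tape roll or the marker is moved over 25 mm (distance of any of clear_tape, marker from where it was at the start of the episode above 0.025 m).
It also fails if it takes over 51 s, if anything falls off the work surface, if the arm or the gripper's body presses on something with over 40 N, if the wrist force passes 120 N, or if a joint passes its speed limit or range.

## Working session

There is one attempt and no reset: what is moved stays moved. The work goes in short steps, Python scripts to look and compute and a tool call to move; the robot and the scene stay as the last step left them, time stands still between calls to the robot, and variables do not carry over. Pictures are saved under pics/ and viewed, at most 10 in all, crops included, and the job is handed in when it is done.

Besides the shell and the picture viewer there is one more tool, called after "Emit:" as name([rows], argument=value, ...), one row to a line, values as JSON. move_arm: Moves the arm, as the interface text tells. Its arguments: {"type":"object","properties":{"plan":{"type":"array"},"grip_force":{"type":"number"}},"required":["plan"]}

```bash
mkdir -p pics; python3 - <<'E'
from station import env
import cv2,numpy as np
np.set_printoptions(precision=4,suppress=True)
for n in("scene","top"):
    c=env.capture(n);cv2.imwrite(f"pics/{n}0.png",cv2.resize(c["frame"],(800,600),interpolation=cv2.INTER_CUBIC));print(n,c["intrinsics"],c["extrinsics"])
    np.savez(f"{n}0.npz",**{k:c[k] for k in("frame","intrinsics","extrinsics")}); print(c.keys())
print(env.read_state())
E
```

```text
scene [[458.468    0.     257.7257]
 [  0.     458.468  184.3702]
 [  0.       0.       1.    ]] [[-0.5488  0.4694 -0.6917 -0.4126]
 [-0.8359 -0.3129  0.451   0.7613]
 [-0.0047  0.8257  0.5641  0.8833]
 [ 0.      0.      0.      1.    ]]
dict_keys(['frame', 'intrinsics', 'extrinsics'])
top [[388.289    0.     260.5766]
 [  0.     388.289  193.1939]
 [  0.       0.       1.    ]] [[ 0.0227  0.9844 -0.1746  0.4123]
 [-0.9989  0.0152 -0.0443  0.1008]
 [-0.041   0.1755  0.9836  0.9507]
 [ 0.      0.      0.      1.    ]]
dict_keys(['frame', 'intrinsics', 'extrinsics'])
{'t': 0.1, 'joint_pos': array([-1.1419,  0.4694, -0.0486,  1.5335,  0.0241,  1.141 , -0.0823]), 'qvel': array([ 0.0004, -0.0025,  0.0008, -0.0029,  0.0016,  0.0007,  0.0001]), 'joint_torque': array([  0.001 , -51.1519,  -0.0464, -23.8393,   0.0109,   0.0043,
         0.    ]), 'tool_pos': array([0.2981, 0.605 , 0.2304]), 'eef_rot': array([-0.0001,  0.2269,  0.9739, -0.0008]), 'force': array([ 0.2254,  0.3756, -0.4304]), 'torque': array([-0.1009, -0.0129,  0.0094]), 'finger_force': 0.0, 'grip_width': 0.08545289667071883}
```

View pics/scene0.png

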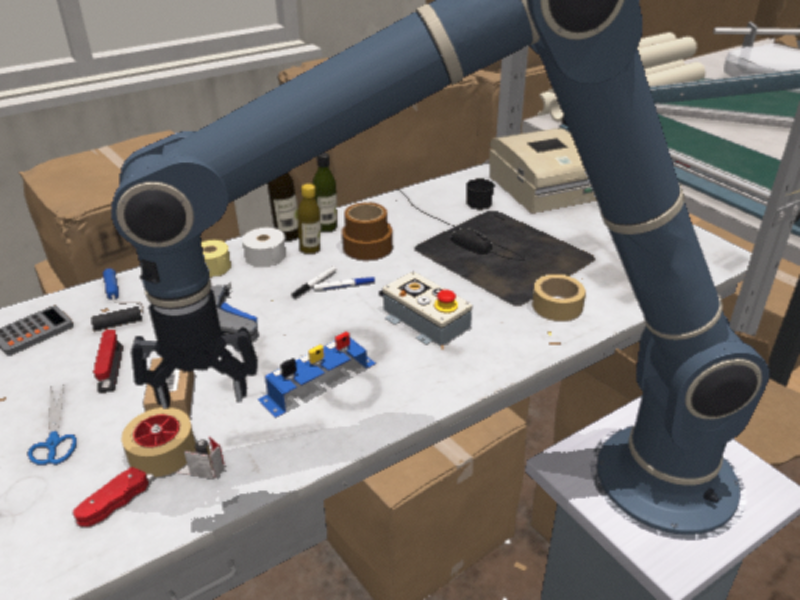

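View pics/top0.png

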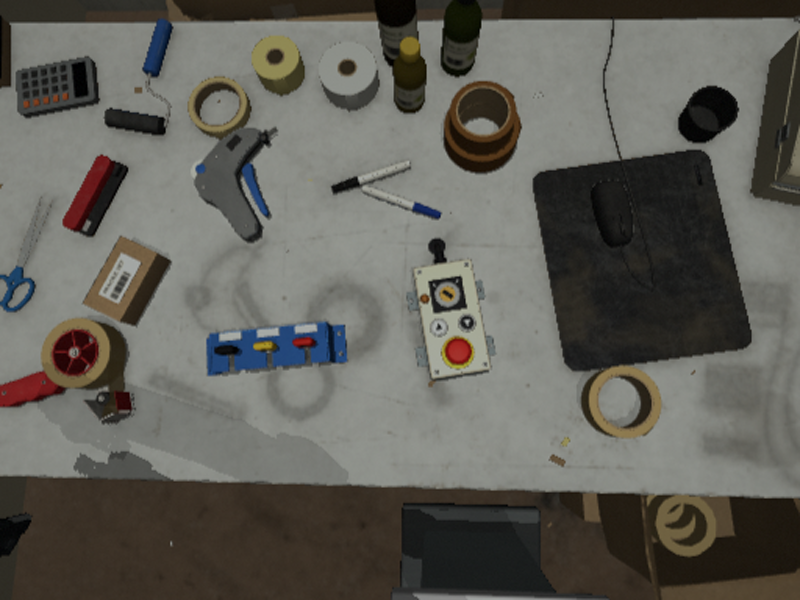

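The scene picture (800x600) shows the keys black (289,368), yellow (316,353) and red (343,341), the switch at (415,288) and the stop button at (446,298). In the top picture they are black (228,350), yellow (265,346), red (304,342), switch (447,294) and stop (458,351).

```bash
cat > h.py <<'E'
import numpy as np,cv2
np.set_printoptions(precision=4,suppress=True)
def ray(c,uv):
    K,E=c["intrinsics"],c["extrinsics"];d=np.linalg.inv(K)@[uv[0],uv[1],1]
    return E[:3,3],E[:3,:3]@(d*[1,-1,-1])
def onz(c,uv,z):
    o,d=ray(c,uv);return o+d*(z-o[2])/d[2]
def tri(obs):
    A=0;b=0
    for c,uv in obs:
        o,d=ray(c,uv);d=d/np.linalg.norm(d);P=np.eye(3)-np.outer(d,d);A=A+P;b=b+P@o
    return np.linalg.solve(A,b)
def proj(c,p):
    E=c["extrinsics"];q=E[:3,:3].T@(np.asarray(p)-E[:3,3])*[1,-1,-1];q=c["intrinsics"]@q;return q[:2]/q[2]
def blob(c,col,uv,r=20):
    hsv=cv2.cvtColor(c["frame"],cv2.COLOR_BGR2HSV).astype(int);H,S,V=hsv[...,0],hsv[...,1],hsv[...,2]
    m={"red":((H<8)|(H>172))&(S>150)&(V>60),"yellow":(H>18)&(H<35)&(S>150)&(V>80),"black":(V<50)}[col]
    ys,xs=np.nonzero(m);k=(abs(xs-uv[0])<r)&(abs(ys-uv[1])<r);return np.array([xs[k].mean(),ys[k].mean()]),k.sum()
E
python3 - <<'E'
from h import *
s=np.load("scene0.npz");t=np.load("top0.npz");f=.64
s=dict(s);t=dict(t)
for n,a,b in(("black",(289,368),(228,350)),("yellow",(316,353),(265,346)),("red",(343,341),(304,342))):
    a,na=blob(s,n,np.array(a)*f,9);b,nb=blob(t,n,np.array(b)*f,12);print(n,a,na,b,nb,tri([(s,a),(t,b)]),onz(t,b,.07))
for n,a,b in(("switch",(415,287),(447,294)),("stop",(446,296),(458,351))):
    print(n,tri([(s,np.array(a)*f),(t,np.array(b)*f)]),onz(t,np.array(b)*f,.066 if n=="switch" else .09))
print("cap ends tape etc", onz(t,np.array((438,247))*f,.05))
E
```

```text
black [184.4154 235.3231] 65 [144.7439 223.7195] 82 [0.4942 0.4081 0.0657] [0.4932 0.4057 0.07  ]
yellow [201.8788 226.197 ] 66 [168.2642 220.9434] 53 [0.5009 0.3521 0.0679] [0.5006 0.3514 0.07  ]
red [218.6719 217.4062] 64 [193.4909 218.3091] 55 [0.5082 0.294  0.0686] [0.5078 0.2933 0.07  ]
switch [0.583  0.082  0.0625] [0.5822 0.0818 0.066 ]
stop [0.4969 0.0665 0.0843] [0.4956 0.0659 0.09  ]
cap ends tape etc [0.6583 0.0961 0.05  ]
```

```bash
cat >> h.py <<'E'
from scipy.spatial.transform import Rotation as Ro
def pose(s):
    return s["tool_pos"],Ro.from_quat(np.r_[s["eef_rot"][1:],s["eef_rot"][0]])
def plan(s,target,dyaw,n,g):
    """dyaw: CW-from-above turn (= +roll)."""
    p,R=pose(s);d=(np.asarray(target)-p)/n;r=round(dyaw/n,3)
    print("ypsi",np.degrees(np.arctan2(*R.as_matrix()[1::-1,1])),"tilt",R.as_matrix()[:,2],"p",p)
    for i in range(n):
        print('{"gripper":%g,"xyz":%s,"roll":%g},'%(g,np.round(R.inv().apply(d)*100,2).tolist(),r));R=R*Ro.from_rotvec([0,0,r])
E
python3 -c "
from station import env
from h import *
plan(env.read_state(),[.508,.294,.19],np.radians(56.8),8,6)"
```

```text
ypsi 63.770795499764546 tilt [-0.0007 -0.0016 -1.    ] p [0.2981 0.605  0.2304]
{"gripper":6,"xyz":[-4.07, -2.33, 0.51],"roll":0.124},
{"gripper":6,"xyz":[-4.33, -1.81, 0.51],"roll":0.124},
{"gripper":6,"xyz":[-4.52, -1.26, 0.51],"roll":0.124},
{"gripper":6,"xyz":[-4.64, -0.69, 0.51],"roll":0.124},
{"gripper":6,"xyz":[-4.69, -0.11, 0.51],"roll":0.124},
{"gripper":6,"xyz":[-4.67, 0.47, 0.51],"roll":0.124},
{"gripper":6,"xyz":[-4.57, 1.05, 0.51],"roll":0.124},
{"gripper":6,"xyz":[-4.41, 1.6, 0.51],"roll":0.124},
```

Emit:
move_arm([
  {"gripper":6,"xyz":[-4.07,-2.33,0.51],"roll":0.124},
  {"gripper":6,"xyz":[-4.33,-1.81,0.51],"roll":0.124},
  {"gripper":6,"xyz":[-4.52,-1.26,0.51],"roll":0.124},
  {"gripper":6,"xyz":[-4.64,-0.69,0.51],"roll":0.124},
  {"gripper":6,"xyz":[-4.69,-0.11,0.51],"roll":0.124},
  {"gripper":6,"xyz":[-4.67,0.47,0.51],"roll":0.124},
  {"gripper":6,"xyz":[-4.57,1.05,0.51],"roll":0.124},
  {"gripper":6,"xyz":[-4.41,1.6,0.51],"roll":0.124},
])

```text
t: 1.1
tool_pos: [0.5086, 0.293, 0.1901]
eef_rot: [-0.0, 0.665, 0.747, -0.0]
force: [0.4, 0.5, -0.1]
grip_width: 0.0601
finger_force: 0.0
```

```bash
python3 - <<'E'
from station import env
from h import *
c=env.capture("wrist");np.savez("w1.npz",**c);print(c["intrinsics"],c["extrinsics"])
cv2.imwrite("pics/w1.png",cv2.resize(c["frame"],(800,600),interpolation=cv2.INTER_CUBIC))
s=env.read_state();print(s["t"],s["joint_pos"],s["force"]);plan(s,[.508,.294,.19],0,1,5)
E
```

```text
[[275.5483   0.     257.0963]
 [  0.     275.5483 196.1315]
 [  0.       0.       1.    ]] [[ 0.9931 -0.1118 -0.0344  0.5006]
 [ 0.1169  0.9473  0.2983  0.3692]
 [-0.0008 -0.3002  0.9539  0.3321]
 [ 0.      0.      0.      1.    ]]
1.15 [-0.7852  0.3687  0.2624  1.8086 -0.1058  0.9798 -0.3762] [ 3.4459 -4.9548 -0.1911]
ypsi 5.979618053927891 tilt [ 0.0018 -0.0057 -1.    ] p [0.5127 0.285  0.1896]
{"gripper":5,"xyz":[0.94, -0.37, -0.04],"roll":0},
```

View pics/w1.png

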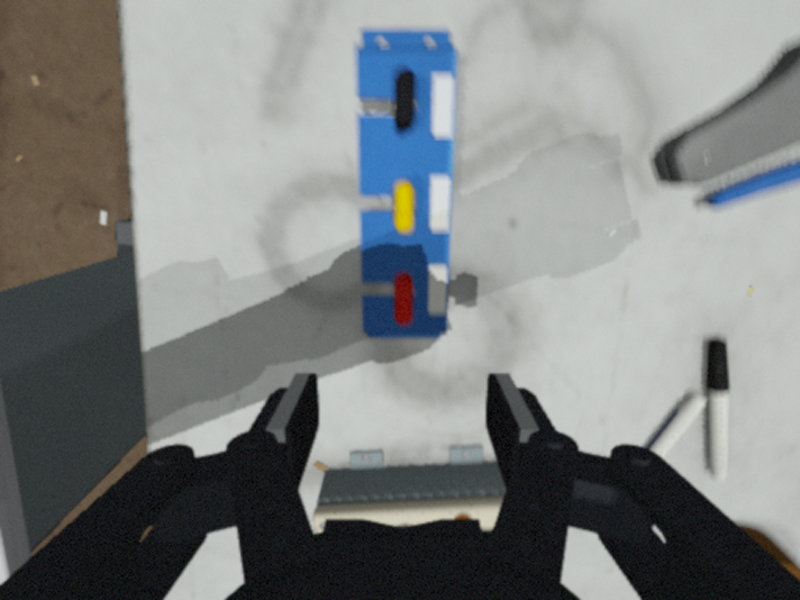

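The wrist view shows black (404,100), yellow (403,207) and red (404,298), with the heads parallel across their slots. The arm was still settling, so I'll hold one row and measure again.

Emit:
move_arm([
  {"gripper":4,"xyz":[0,0,0],"roll":0},
  {"gripper":4,"xyz":[0,0,0],"roll":0},
])

```text
t: 1.4
tool_pos: [0.5073, 0.2957, 0.1903]
eef_rot: [-0.001, 0.662, 0.749, -0.0]
force: [-0.3, 0.5, -0.3]
grip_width: 0.0402
finger_force: 0.0
```

```bash
python3 - <<'E'
from station import env
from h import *
c=env.capture("wrist");np.savez("w2.npz",**c)
s=env.read_state();print(s["t"],s["force"],pose(s)[0])
t=dict(np.load("top0.npz"));sc=dict(np.load("scene0.npz"));w1=dict(np.load("w1.npz"));f=.64
P={}
for n,w,tt,ss in(("black",(404,100),(228,350),(289,368)),("yellow",(403,207),(265,346),(316,353)),("red",(404,298),(304,342),(343,341))):
    b,k=blob(c,n,np.array(w)*f,24);b1,_=blob(w1,n,np.array(w)*f,24)
    bt,_=blob(t,n,np.array(tt)*f,12);bs,_=blob(sc,n,np.array(ss)*f,9)
    X=tri([(c,b),(t,bt),(sc,bs)]);P[n]=X
    print(n,b,b1,k,"all",X,"w-t",tri([(c,b),(t,bt)]),"w@.075",onz(c,b,.075),"w1",onz(w1,b1,.075))
d=P["black"]-P["red"];print("yaw",np.degrees(np.arctan2(-d[0],d[1])),np.linalg.norm(d))
d=onz(c,blob(c,"black",np.array((404,100))*f,24)[0],.075)-onz(c,blob(c,"red",np.array((404,298))*f,24)[0],.075)
print("yaw w",np.degrees(np.arctan2(-d[0],d[1])),np.linalg.norm(d))
plan(s,[.508,.294,.19],0,1,5)
E
```

```text
1.45 [-0.1732  0.6305  0.1418] [0.5072 0.296  0.1904]
black [258.5657  64.5305] [258.4791  63.6495] 426 all [0.4946 0.4086 0.0655] w-t [0.4949 0.4114 0.0533] w@.075 [0.4953 0.4083 0.075 ] w1 [0.4972 0.4062 0.075 ]
yellow [258.381  133.0756] [258.1047 132.2196] 357 all [0.5016 0.3517 0.0675] w-t [0.5015 0.3514 0.0694] w@.075 [0.5022 0.3517 0.075 ] w1 [0.5036 0.3496 0.075 ]
red [257.997 191.816] [257.881  191.0322] 337 all [0.5086 0.294  0.0682] w-t [0.5086 0.2939 0.0671] w@.075 [0.5088 0.2961 0.075 ] w1 [0.51   0.2941 0.075 ]
yaw 6.990211336457298 0.11552022830767911
yaw w 6.8891723677145125 0.11303658186494457
ypsi 7.1057388450902215 tilt [-0.0007  0.0007 -1.    ] p [0.5072 0.296  0.1904]
{"gripper":5,"xyz":[-0.21, 0.06, 0.03],"roll":0},
```

```bash
python3 - <<'E'
from h import *
t=dict(np.load("top0.npz"));w=dict(np.load("w2.npz"))
yk=np.array([-np.sin(.122),np.cos(.122)])
def ext(c,col,uv,r):
    fr=cv2.resize(c["frame"],None,fx=4,fy=4,interpolation=cv2.INTER_CUBIC);b=dict(frame=fr)
    hsv=cv2.cvtColor(fr,cv2.COLOR_BGR2HSV).astype(int);H,S,V=hsv[...,0],hsv[...,1],hsv[...,2]
    m=(((H<8)|(H>172)) if col=="red" else (H>18)&(H<35))&(S>130)&(V>50)
    ys,xs=np.nonzero(m);k=(abs(xs/4-uv[0])<r)&(abs(ys/4-uv[1])<r);pts=np.c_[xs[k],ys[k]]/4-.375
    q=np.array([onz(c,p,.081)[:2] for p in pts[::5]]);a=q@yk;x=q@[yk[1],-yk[0]]
    return a.min(),a.max(),x.min(),x.max()
for col,uw,ut in(("red",(258,191.8),(193.5,218.3)),("yellow",(258.4,133),(168.3,221))):
    A=ext(w,col,uw,26);B=ext(t,col,ut,14);print(col,"wrist",np.array(A),"top",np.array(B),"c_y: w",A[0]+.015,"t",B[1]-.015)
print("assumed red",np.array([.5086,.2935])@yk,np.array([.5086,.2935])@[yk[1],-yk[0]])
E
```

```text
red wrist [0.2173 0.2498 0.5355 0.5464] top [0.2121 0.2416 0.5309 0.5438] c_y: w 0.2322669602239652 t 0.22661070854607002
yellow wrist [0.2739 0.3023 0.5357 0.5466] top [0.2671 0.2995 0.5309 0.544 ] c_y: w 0.28894578409721977 t 0.2845427126129764
assumed red 0.22942308969874176 0.540537931983578
```

```bash
python3 -c "
from station import env
from h import *
plan(env.read_state(),[.5086,.2937,.052],0,5,4)"
```

```text
ypsi 7.1057388450902215 tilt [-0.0007  0.0007 -1.    ] p [0.5072 0.296  0.1904]
{"gripper":4,"xyz":[-0.05, 0.02, 2.77],"roll":0},
{"gripper":4,"xyz":[-0.05, 0.02, 2.77],"roll":0},
{"gripper":4,"xyz":[-0.05, 0.02, 2.77],"roll":0},
{"gripper":4,"xyz":[-0.05, 0.02, 2.77],"roll":0},
{"gripper":4,"xyz":[-0.05, 0.02, 2.77],"roll":0},
```

Emit:
move_arm([
  {"gripper":4,"xyz":[0.05,0.02,2.75],"roll":0},
  {"gripper":4,"xyz":[0.05,0.02,2.75],"roll":0},
  {"gripper":4,"xyz":[0.05,0.02,2.75],"roll":0},
  {"gripper":4,"xyz":[0.05,0.02,2.75],"roll":0},
  {"gripper":4,"xyz":[0,0,2.75],"roll":0},
  {"gripper":4,"xyz":[0,0,0],"roll":0},
  {"gripper":4,"xyz":[0,0,0],"roll":0},
])

```text
t: 2.33
tool_pos: [0.509, 0.2976, 0.0539]
eef_rot: [0.0, 0.663, 0.749, 0.001]
force: [0.1, -0.1, 0.7]
grip_width: 0.0396
finger_force: 0.0
```

```bash
python3 -c "
from station import env
from h import *
s=env.read_state();print(s['force'],s['joint_pos']);plan(s,[.5086,.2937,.052],0,1,4)
print(pose(s)[1].as_matrix())
c=env.capture('scene');cv2.imwrite('pics/s2.png',cv2.resize(c['frame'][170:280,150:330],(800,489),interpolation=cv2.INTER_CUBIC))"
```

```text
[ 0.0744 -0.1205  0.6523] [-0.758   0.5432  0.2102  1.9047 -0.167   0.709  -0.3279]
ypsi 7.010634917942866 tilt [ 0.0011  0.0011 -1.    ] p [0.509  0.2976 0.0539]
{"gripper":4,"xyz":[-0.38, -0.08, 0.19],"roll":0},
[[-0.1221  0.9925  0.0011]
 [ 0.9925  0.1221  0.0011]
 [ 0.001   0.0012 -1.    ]]
```

View pics/s2.png

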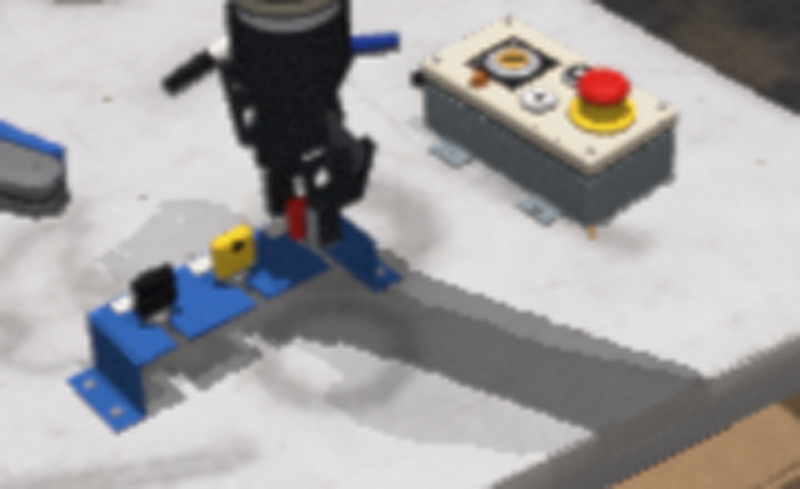

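The crop shows red (295,217) between the open fingers. I moved the wrong way along tool x, so the arm is 4 mm off along the head. I'll correct that and close.

Emit:
move_arm([
  {"gripper":4,"xyz":[-0.38,-0.08,0.19],"roll":0},
  {"gripper":4,"xyz":[0,0,0],"roll":0},
  {"gripper":0.8,"xyz":[0,0,0],"roll":0},
  {"gripper":0.8,"xyz":[0,0,0],"roll":0},
  {"gripper":0.8,"xyz":[0,0,0],"roll":0},
  {"gripper":0.8,"xyz":[0,0,0],"roll":0},
], grip_force=70)

```text
t: 3.12
tool_pos: [0.5086, 0.2928, 0.0515]
eef_rot: [0.0, 0.663, 0.749, 0.0]
force: [-1.7, -0.6, 5.0]
grip_width: 0.0108
finger_force: 70.1
```

Emit:
move_arm([
  {"gripper":0.8,"xyz":[0,0,-0.2],"roll":0},
  {"gripper":0.8,"xyz":[0,-0.9,0],"roll":0},
  {"gripper":0.8,"xyz":[0,-1.1,0],"roll":0},
  {"gripper":0.8,"xyz":[0,-1.2,0],"roll":0},
  {"gripper":0.8,"xyz":[0,-1.2,0],"roll":0},
  {"gripper":0.8,"xyz":[0,-0.9,0],"roll":0},
  {"gripper":0.8,"xyz":[0,0,0],"roll":0},
])

```text
t: 4.0
tool_pos: [0.4549, 0.2862, 0.0531]
eef_rot: [-0.0, 0.663, 0.749, -0.0]
force: [-0.4, -0.6, -0.5]
grip_width: 0.0108
finger_force: 69.8
```

```bash
python3 -c "
from station import env
from h import *
s=env.read_state();print(s['force'],s['grip_width'],s['t']);p=pose(s)[0];plan(s,[p[0],p[1],.16],0,3,.8)
plan(s,[.5822,.0818,.16],np.radians(42),8,.8)
c=env.capture('scene');cv2.imwrite('pics/s3.png',cv2.resize(c['frame'][170:280,150:330],(800,489),interpolation=cv2.INTER_CUBIC))"
```

```text
[-0.3917 -0.5593 -0.5008] 0.010825916934631748 4.0
ypsi 6.976165049386221 tilt [-0.0005  0.0001 -1.    ] p [0.4549 0.2862 0.0531]
{"gripper":0.8,"xyz":[0.0, -0.0, -3.56],"roll":0},
{"gripper":0.8,"xyz":[0.0, -0.0, -3.56],"roll":0},
{"gripper":0.8,"xyz":[0.0, -0.0, -3.56],"roll":0},
ypsi 6.976165049386221 tilt [-0.0005  0.0001 -1.    ] p [0.4549 0.2862 0.0531]
{"gripper":0.8,"xyz":[-2.73, 1.27, -1.34],"roll":0.092},
{"gripper":0.8,"xyz":[-2.6, 1.51, -1.34],"roll":0.092},
{"gripper":0.8,"xyz":[-2.45, 1.75, -1.34],"roll":0.092},
{"gripper":0.8,"xyz":[-2.28, 1.96, -1.34],"roll":0.092},
{"gripper":0.8,"xyz":[-2.09, 2.17, -1.34],"roll":0.092},
{"gripper":0.8,"xyz":[-1.88, 2.35, -1.34],"roll":0.092},
{"gripper":0.8,"xyz":[-1.66, 2.51, -1.34],"roll":0.092},
{"gripper":0.8,"xyz":[-1.42, 2.65, -1.34],"roll":0.092},
```

View pics/s3.png

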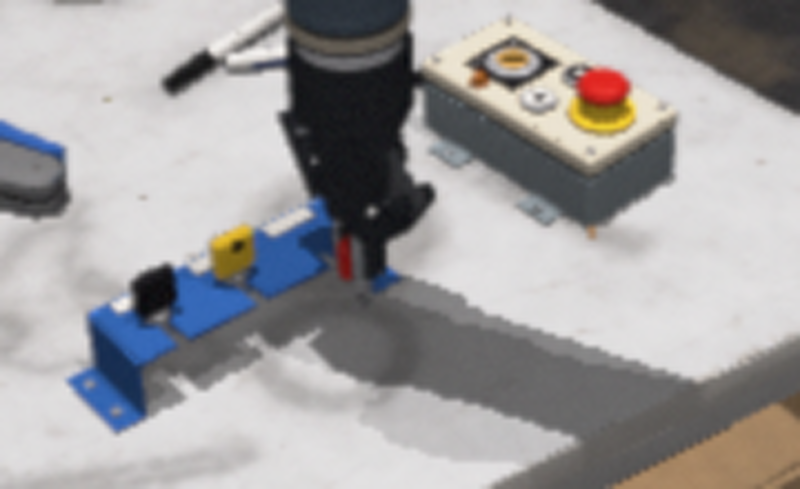

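The crop shows the red key free of the keeper at (345,258), with the other keys still hanging. Next I'll lift and carry it.

Emit:
move_arm([
  {"gripper":0.8,"xyz":[0,0,-3.6],"roll":0},
  {"gripper":0.8,"xyz":[0,0,-3.6],"roll":0},
  {"gripper":0.8,"xyz":[0,0,-3.6],"roll":0},
  {"gripper":0.8,"xyz":[-2.73,1.27,0],"roll":0.092},
  {"gripper":0.8,"xyz":[-2.6,1.51,0],"roll":0.092},
  {"gripper":0.8,"xyz":[-2.45,1.75,0],"roll":0.092},
  {"gripper":0.8,"xyz":[-2.28,1.96,0],"roll":0.092},
  {"gripper":0.8,"xyz":[-2.09,2.17,0],"roll":0.092},
])

```text
t: 5.05
tool_pos: [0.5362, 0.1561, 0.1605]
eef_rot: [0.0, 0.818, 0.575, -0.0]
force: [0.8, 0.2, -1.4]
grip_width: 0.0105
finger_force: 69.7
```

Emit:
move_arm([
  {"gripper":0.8,"xyz":[-1.88,2.35,0],"roll":0.092},
  {"gripper":0.8,"xyz":[-1.66,2.51,0],"roll":0.092},
  {"gripper":0.8,"xyz":[-1.42,2.65,0],"roll":0.092},
  {"gripper":0.8,"xyz":[0,0,0],"roll":0},
  {"gripper":0.8,"xyz":[0,0,0],"roll":0},
  {"gripper":0.8,"xyz":[0,0,0],"roll":0},
])

```text
t: 5.8
tool_pos: [0.5825, 0.0829, 0.1609]
eef_rot: [-0.0, 0.888, 0.461, -0.0]
force: [0.0, -0.2, -1.5]
grip_width: 0.011
finger_force: 69.9
```

```bash
python3 - <<'E'
from station import env
from h import *
s=env.read_state();print(s['force'],s['grip_width'],s['t'],s['joint_pos']);plan(s,[.5822,.0818,.16],0,1,.8)
w=env.capture("wrist");np.savez("w3.npz",**w);t=env.capture("top");np.savez("t3.npz",**t);sc=env.capture("scene");np.savez("s3.npz",**sc)
a=cv2.resize(w["frame"],(800,600),interpolation=cv2.INTER_CUBIC)
t0=dict(np.load("top0.npz"))
cv2.imwrite("pics/w3.png",a)
cr=lambda c,x,y:cv2.resize(c["frame"][y:y+70,x:x+95],(400,295),interpolation=cv2.INTER_CUBIC)
cv2.imwrite("pics/m3.png",np.vstack([np.hstack([cr(t0,245,165),cr(t,245,165)]),np.hstack([cr(dict(np.load("scene0.npz")),230,165),cr(sc,230,150)])]))
E
```

```text
[ 0.0035 -0.2063 -1.4621] 0.011019274103587287 5.8 [-0.5737  0.4249  0.4769  1.842  -0.239   0.9318 -0.6028]
ypsi -35.145588348490094 tilt [-0.0006  0.0008 -1.    ] p [0.5825 0.0829 0.1609]
{"gripper":0.8,"xyz":[-0.11, 0.04, 0.09],"roll":0},
```

View pics/w3.png

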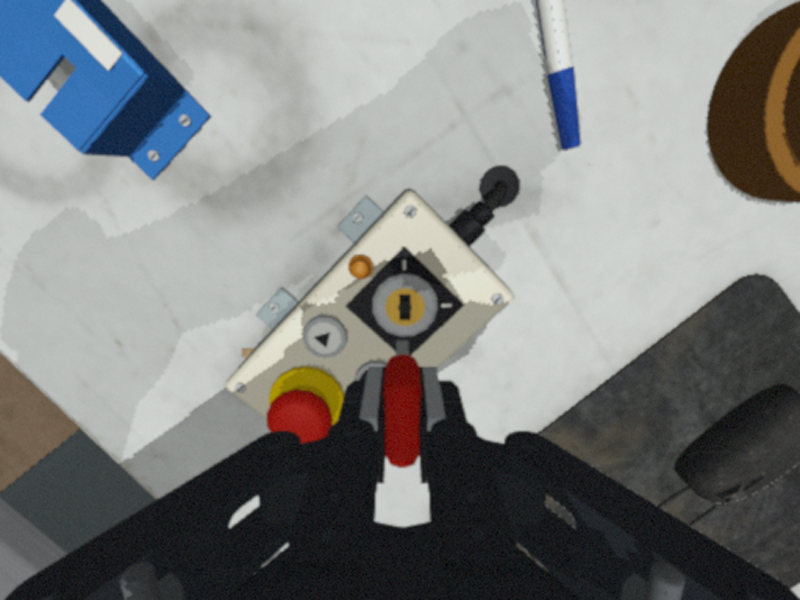

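View pics/m3.png

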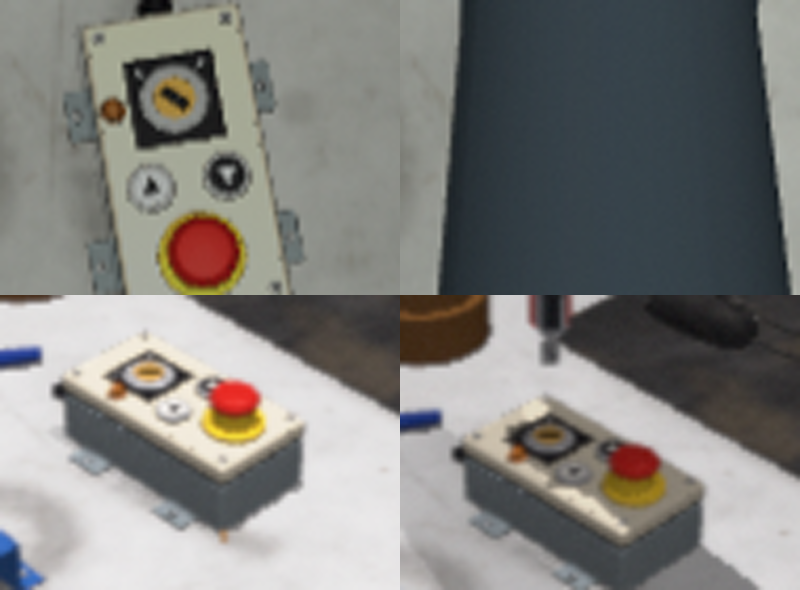

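The wrist picture shows the switch slot at (404,305), running along the image vertical like the red head at (402,410). The scene crop shows the shank hanging at (548,350). The lid screws are at (410,211), (497,298) and (239,387). The scene camera's right axis lies along tool x, so it can measure the key's offset along the head.

```bash
python3 - <<'E'
from station import env
from h import *
L=lambda f:dict(np.load(f))
w,t,s0,s3=L("w3.npz"),L("top0.npz"),L("scene0.npz"),L("s3.npz")
def disc(c,uv,r):
    hsv=cv2.cvtColor(c["frame"],cv2.COLOR_BGR2HSV).astype(int);m=(hsv[...,0]>12)&(hsv[...,0]<28)&(hsv[...,1]>110)&(hsv[...,2]>90)
    ys,xs=np.nonzero(m);k=(abs(xs-uv[0])<r)&(abs(ys-uv[1])<r);h=cv2.convexHull(np.c_[xs[k],ys[k]].astype(np.float32));M=cv2.minEnclosingCircle(h);(cx,cy),_,_=cv2.fitEllipse(h);return np.array([cx,cy])
f=.64
uw,ut,us,us3=disc(w,(258.5,195.5),18),disc(t,(286.6,188.3),7),disc(s0,(265.6,183.3),7),disc(s3,(265.4,183.3),7)
print(uw,ut,us,us3)
print("w",onz(w,uw,.064),"t",onz(t,ut,.064),"s",onz(s0,us,.064),"w+s",tri([(w,uw),(s3,us3)]),"all",tri([(w,uw),(s3,us3),(t,ut)]))
sc=[onz(w,np.array(p)*f-.18,.06) for p in((410,211),(497,298),(239,387))]
print("screws",sc);d=sc[0]-sc[2];e=sc[1]-sc[0];print("yaw",np.degrees(np.arctan2(d[1],d[0])),np.degrees(np.arctan2(e[1],e[0]))+90)
st=env.read_state();p,R=pose(st);print(p)
# slot orientation in wrist
g=cv2.cvtColor(w["frame"],cv2.COLOR_BGR2GRAY).astype(int);x0,y0=np.round(uw).astype(int)
ys,xs=np.nonzero(g[y0-9:y0+10,x0-9:x0+10]<50);q=np.array([onz(w,(x+x0-9,y+y0-9),.064)[:2] for x,y in zip(xs,ys)]);ev,V=np.linalg.eigh(np.cov(q.T));print("slot",len(xs),q.mean(0),np.degrees(np.arctan2(*V[::-1,1])),"want toolx",np.degrees(np.arctan2(*R.as_matrix()[1::-1,0])))
# shank in scene
fr=s3["frame"];print("gray rows in scene: proj axis:")
for dz in(-.005,-.015,-.025,-.033):
    u=proj(s3,p+[0,0,dz]);r=int(round(u[1]));print(dz,u,[tuple(fr[r,c]) for c in range(int(u[0])-6,int(u[0])+8)])
E
```

```text
[258.7458 195.9473] [286.0802 187.675 ] [263.0331 185.1086] [263.0331 185.1086]
w [0.5855 0.0836 0.064 ] t [0.5837 0.0818 0.064 ] s [0.5793 0.0946 0.064 ] w+s [0.586  0.0858 0.0584] all [0.5859 0.0841 0.0572]
screws [array([0.619 , 0.1261, 0.06  ]), array([0.6322, 0.0555, 0.06  ]), array([0.4691, 0.099 , 0.06  ])]
yaw 10.266194525565409 10.604218584738618
[0.5826 0.0826 0.1611]
slot 89 [0.5852 0.0836] 54.669635264547786 want toolx 54.8408975568299
gray rows in scene: proj axis:
-0.005 [265.7267 158.5659] [(np.uint8(206), np.uint8(205), np.uint8(207)), (np.uint8(204), np.uint8(203), np.uint8(206)), (np.uint8(203), np.uint8(203), np.uint8(204)), (np.uint8(194), np.uint8(192), np.uint8(196)), (np.uint8(152), np.uint8(151), np.uint8(153)), (np.uint8(108), np.uint8(106), np.uint8(107)), (np.uint8(89), np.uint8(86), np.uint8(87)), (np.uint8(89), np.uint8(88), np.uint8(88)), (np.uint8(93), np.uint8(90), np.uint8(91)), (np.uint8(67), np.uint8(66), np.uint8(66)), (np.uint8(51), np.uint8(50), np.uint8(50)), (np.uint8(45), np.uint8(45), np.uint8(46)), (np.uint8(44), np.uint8(43), np.uint8(45)),
[... 1366 characters left out ...]
p.uint8(133))]
-0.033 [265.6805 166.3149] [(np.uint8(208), np.uint8(207), np.uint8(210)), (np.uint8(206), np.uint8(206), np.uint8(208)), (np.uint8(205), np.uint8(204), np.uint8(207)), (np.uint8(202), np.uint8(203), np.uint8(204)), (np.uint8(172), np.uint8(171), np.uint8(173)), (np.uint8(144), np.uint8(144), np.uint8(145)), (np.uint8(137), np.uint8(137), np.uint8(138)), (np.uint8(142), np.uint8(141), np.uint8(142)), (np.uint8(171), np.uint8(169), np.uint8(172)), (np.uint8(198), np.uint8(198), np.uint8(199)), (np.uint8(204), np.uint8(205), np.uint8(206)), (np.uint8(204), np.uint8(204), np.uint8(207)), (np.uint8(202), np.uint8(202), np.uint8(205)), (np.uint8(201), np.uint8(201), np.uint8(204))]
```

```bash
python3 - <<'E'
from station import env
from h import *
w,s3=dict(np.load("w3.npz")),dict(np.load("s3.npz"))
st=env.read_state();p,R=pose(st);M=R.as_matrix();loc=lambda X:M.T@(X-p)*1000
hsv=cv2.cvtColor(w["frame"],cv2.COLOR_BGR2HSV).astype(int);m=((hsv[...,0]<8)|(hsv[...,0]>172))&(hsv[...,1]>150)&(hsv[...,2]>50)
m[:,:225]=0;m[:,290:]=0;ys,xs=np.nonzero(m);print("rows",ys.min(),ys.max(),"cols",xs.min(),xs.max(),len(xs))
for r in range(ys.min(),ys.max()+1,8):print(r,xs[ys==r].min(),xs[ys==r].max(),end="; ")
cx=(xs.min()+xs.max())/2
print("\n-x end top",loc(onz(w,(cx,ys.max()+.5),p[2]+.0295)),"+x end: top/bot",loc(onz(w,(cx,ys.min()-.5),p[2]+.0295)),loc(onz(w,(cx,ys.min()-.5),p[2]-.0005)))
print("slot rel",loc(np.array([.5854,.0836,.064])))
g=cv2.cvtColor(s3["frame"],cv2.COLOR_BGR2GRAY)
print("scene slot rows");print(g[178:190,257:274])
E
```

```text
rows 227 297 cols 245 269 1528
227 256 258; 235 247 267; 243 246 268; 251 245 269; 259 246 268; 267 246 268; 275 246 268; 283 246 268; 291 247 266; 
-x end top [ -9.3009   0.3883 -29.5034] +x end: top/bot [ 27.9827   0.3797 -29.4903] [14.7696  0.345   0.5051]
slot rel [ 2.366   1.742  97.1321]
scene slot rows
[[192 194 208 217 217 206 195 135  82  88 111 122 128 129 134 147 168]
 [190 182 183 196 195 135  86  58  66  53  57  88 113 126 129 129 137]
 [172 131 107  92  79  63  60  65  78  65  55  54  74 105 118 125 129]
 [103  74  51  48  55  87  92  91  94  91  91  82  65  58  72 105 120]
 [ 62  38  40  67  81  89  79  73  71  72  76  91  94  74  45  54  87]
 [ 36  36  58  80  93  85  64  53  52  51  62  91 101  99  58  26  31]
 [ 34  30  65  90 100  99  97  95  97  96  97 100 102  96  60  26  23]
 [ 57  44  51  82  95 100 101 102 101 104 104 104 100  82  48  40  57]
 [101  82  52  45  69  93  98  98  99 103 107 103  73  49  42  81 114]
 [103  88  67  51  41  44  54  60  60  60  55  47  46  69  83 117 126]
 [ 80  85 101  97  76  56  36  27  24  27  39  60  79 111 124 125 127]
 [115 124 137 130 120 106  77  50  38  58  81 109 116 121 124 121 125]]
```

Measured relative to the key, the slot is level along tool x and +1.4 mm along tool y, with yaw within 0.2°. Next I'll descend to just above the mouth.

Emit:
move_arm([
  {"gripper":0.8,"xyz":[0,0.14,1.5],"roll":0},
  {"gripper":0.8,"xyz":[0,0,1.8],"roll":0},
  {"gripper":0.8,"xyz":[0,0,1.5],"roll":0},
  {"gripper":0.8,"xyz":[0,0,1.3],"roll":0},
  {"gripper":0.8,"xyz":[0,0,0],"roll":0},
  {"gripper":0.8,"xyz":[0,0,0],"roll":0},
])

```text
t: 6.7
tool_pos: [0.5844, 0.0809, 0.1004]
eef_rot: [0.0, 0.888, 0.46, 0.0]
force: [0.1, 0.1, -0.3]
grip_width: 0.011
finger_force: 69.9
```

```bash
python3 - <<'E'
from station import env
from h import *
s=env.read_state();plan(s,[.5840,.0818,.09],0,1,.8);print(s["force"],s["t"],s["joint_pos"])
sc=env.capture("scene");w=env.capture("wrist");np.savez("s4.npz",**sc)
cr=lambda c,x,y:cv2.resize(c["frame"][y:y+60,x:x+80],(400,300),interpolation=cv2.INTER_CUBIC)
cv2.imwrite("pics/m4.png",np.hstack([cr(sc,225,145),cr(w,218,170)]))
E
```

```text
ypsi -35.245289149302465 tilt [ 0.0007  0.0001 -1.    ] p [0.5844 0.0809 0.1004]
{"gripper":0.8,"xyz":[0.05, -0.09, 1.04],"roll":0},
[ 0.1463  0.0638 -0.3454] 6.7 [-0.5407  0.5033  0.4444  1.886  -0.289   0.8147 -0.5596]
```

View pics/m4.png

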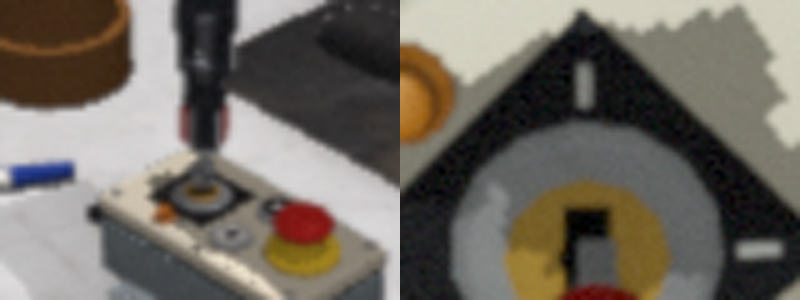

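The wrist crop shows the bit's centre at x=595 against the slot's 588, about 0.9 mm too far along +y, which agrees with the pose readout. I'll correct that and enter the mouth.

Emit:
move_arm([
  {"gripper":0.8,"xyz":[0.05,-0.09,0],"roll":0},
  {"gripper":0.8,"xyz":[0,0,0.2],"roll":0},
  {"gripper":0.8,"xyz":[0,0,0.2],"roll":0},
  {"gripper":0.8,"xyz":[0,0,0.2],"roll":0},
  {"gripper":0.8,"xyz":[0,0,0.2],"roll":0},
  {"gripper":0.8,"xyz":[0,0,0],"roll":0},
])

```text
t: 7.55
tool_pos: [0.5834, 0.0818, 0.0918]
eef_rot: [-0.0, 0.888, 0.46, -0.0]
force: [0.2, -0.3, -0.5]
grip_width: 0.0111
finger_force: 69.9
```

Emit:
move_arm([
  {"gripper":0.8,"xyz":[0,0,0.2],"roll":0},
  {"gripper":0.8,"xyz":[0,0,0.2],"roll":0},
  {"gripper":0.8,"xyz":[0,0,0.15],"roll":0},
  {"gripper":0.8,"xyz":[0,0,0.1],"roll":0},
  {"gripper":0.8,"xyz":[0,0,0.1],"roll":0},
  {"gripper":0.8,"xyz":[0,0,0],"roll":0},
])

```text
t: 8.3
tool_pos: [0.5835, 0.0819, 0.0845]
eef_rot: [-0.0, 0.888, 0.46, -0.0]
force: [-0.3, 0.1, -0.6]
grip_width: 0.0108
finger_force: 69.9
```

Emit:
move_arm([
  {"gripper":0.8,"xyz":[0,0,0.1],"roll":0},
  {"gripper":0.8,"xyz":[0,0,0.1],"roll":0.15},
  {"gripper":0.8,"xyz":[0,0,0.05],"roll":-0.15},
  {"gripper":0.8,"xyz":[0,0,0.05],"roll":-0.15},
  {"gripper":0.8,"xyz":[0,0,0.05],"roll":0.15},
  {"gripper":0.8,"xyz":[0,0,0],"roll":0},
])

```text
t: 9.05
tool_pos: [0.5831, 0.0825, 0.081]
eef_rot: [-0.0, 0.888, 0.461, -0.0]
force: [-0.2, 1.2, 0.0]
grip_width: 0.0109
finger_force: 70.0
```

Emit:
move_arm([
  {"gripper":0.8,"xyz":[0,0,0.1],"roll":0},
  {"gripper":0.8,"xyz":[0,0,0.1],"roll":0.15},
  {"gripper":0.8,"xyz":[0,0,0.05],"roll":-0.15},
  {"gripper":0.8,"xyz":[0,0,0.05],"roll":-0.15},
  {"gripper":0.8,"xyz":[0,0,0.05],"roll":0.15},
  {"gripper":0.8,"xyz":[0,0,0],"roll":0},
])

```text
t: 9.8
tool_pos: [0.5832, 0.0819, 0.0774]
eef_rot: [-0.0, 0.887, 0.461, -0.0]
force: [-1.3, 0.8, 0.7]
grip_width: 0.0112
finger_force: 70.0
```

Emit:
move_arm([
  {"gripper":0.8,"xyz":[0,0,0.1],"roll":0},
  {"gripper":0.8,"xyz":[0,0,0.05],"roll":0.15},
  {"gripper":0.8,"xyz":[0,0,0.05],"roll":-0.15},
  {"gripper":0.8,"xyz":[0,0,0.05],"roll":-0.15},
  {"gripper":0.8,"xyz":[0,0,0.05],"roll":0.15},
  {"gripper":0.8,"xyz":[0,0,0],"roll":0},
])

```text
t: 10.55
tool_pos: [0.5839, 0.0819, 0.0745]
eef_rot: [0.0, 0.887, 0.461, 0.0]
force: [-0.7, 0.6, -0.2]
grip_width: 0.0112
finger_force: 69.8
```

Emit:
move_arm([
  {"gripper":0.8,"xyz":[0,0,0.07],"roll":0},
  {"gripper":0.8,"xyz":[0,0,0.05],"roll":0.15},
  {"gripper":0.8,"xyz":[0,0,0.05],"roll":-0.15},
  {"gripper":0.8,"xyz":[0,0,0.05],"roll":-0.15},
  {"gripper":0.8,"xyz":[0,0,0.05],"roll":0.15},
  {"gripper":0.8,"xyz":[0,0,0],"roll":0},
])

```text
t: 11.3
tool_pos: [0.5838, 0.0819, 0.0717]
eef_rot: [0.0, 0.887, 0.461, 0.0]
force: [0.6, 1.2, -0.3]
grip_width: 0.0108
finger_force: 69.8
```

```bash
python3 - <<'E'
from station import env
from h import *
s=env.read_state();plan(s,[.5840,.0818,.07],0,1,.8);print(s["force"],s["torque"],s["t"],s["joint_pos"])
sc=env.capture("scene");w=env.capture("wrist")
cr=lambda c,x,y:cv2.resize(c["frame"][y:y+60,x:x+80],(400,300),interpolation=cv2.INTER_CUBIC)
cv2.imwrite("pics/m5.png",np.hstack([cr(sc,225,145),cr(w,218,180)]))
E
```

```text
ypsi -35.060949454734235 tilt [ 0.0007 -0.0003 -1.    ] p [0.5838 0.0819 0.0717]
{"gripper":0.8,"xyz":[0.0, 0.02, 0.17],"roll":0},
[ 0.5523  1.2338 -0.2561] [ 0.1172 -0.0002  0.0297] 11.3 [-0.525   0.5413  0.4224  1.9039 -0.311   0.7599 -0.5404]
```

View pics/m5.png

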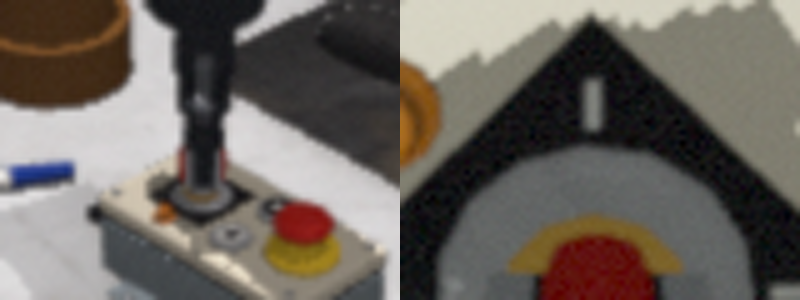

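The crops show the red head close over the switch with its bit inside the plug. I'll press the last millimetres gently, with small twists.

Emit:
move_arm([
  {"gripper":0.8,"xyz":[0,0,0.05],"roll":0},
  {"gripper":0.8,"xyz":[0,0,0.05],"roll":0.12},
  {"gripper":0.8,"xyz":[0,0,0.05],"roll":-0.12},
  {"gripper":0.8,"xyz":[0,0,0],"roll":0},
])

```text
t: 11.9
tool_pos: [0.5838, 0.0818, 0.0706]
eef_rot: [-0.0, 0.888, 0.46, 0.0]
force: [0.2, 1.0, 2.3]
grip_width: 0.011
finger_force: 69.9
```

Emit:
move_arm([
  {"gripper":0.8,"xyz":[0,0,0.05],"roll":0},
  {"gripper":0.8,"xyz":[0,0,0.05],"roll":-0.1},
  {"gripper":0.8,"xyz":[0,0,0],"roll":0.1},
  {"gripper":0.8,"xyz":[0,0,0],"roll":0},
])

```text
t: 12.4
tool_pos: [0.584, 0.082, 0.0705]
eef_rot: [-0.0, 0.888, 0.459, 0.0]
force: [-2.0, 0.5, 8.3]
grip_width: 0.0107
finger_force: 71.3
```

Emit:
move_arm([
  {"gripper":0.8,"xyz":[0,0,0],"roll":0},
  {"gripper":0.8,"xyz":[0,0,0],"roll":0},
  {"gripper":0.8,"xyz":[0,0,0],"roll":0.12},
  {"gripper":0.8,"xyz":[0,0,0],"roll":0.12},
  {"gripper":0.8,"xyz":[0,0,0],"roll":0.12},
  {"gripper":0.8,"xyz":[0,0,0],"roll":0.12},
], grip_force=110)

```text
t: 13.15
tool_pos: [0.5838, 0.0828, 0.0706]
eef_rot: [-0.001, 0.972, 0.234, 0.0]
force: [-2.7, 1.1, 7.6]
grip_width: 0.0106
finger_force: 109.3
```

```bash
python3 - <<'E'
from station import env
from h import *
s=env.read_state();plan(s,[.5840,.0818,.07],0,1,.8);print(s["force"],s["torque"],s["t"],s["joint_pos"])
E
```

```text
ypsi -62.9634074298218 tilt [ 0.0003  0.0019 -1.    ] p [0.5838 0.0828 0.0706]
{"gripper":0.8,"xyz":[-0.03, 0.1, 0.06],"roll":0},
[-2.6519  1.1306  7.6082] [0.4711 0.6147 0.1353] 13.15 [-0.615   0.5678  0.5491  1.9094 -0.4144  0.7774 -0.934 ]
```

Emit:
move_arm([
  {"gripper":0.8,"xyz":[0,0,0],"roll":0.15},
  {"gripper":0.8,"xyz":[0,0,0],"roll":0.15},
  {"gripper":0.8,"xyz":[0,0,0],"roll":0.15},
  {"gripper":0.8,"xyz":[0,0,0],"roll":0.15},
  {"gripper":0.8,"xyz":[0,0,0],"roll":0.15},
  {"gripper":0.8,"xyz":[0,0,0],"roll":0.15},
  {"gripper":0.8,"xyz":[0,0,0],"roll":0.15},
  {"gripper":0.8,"xyz":[0,0,0],"roll":0},
])

```text
t: 14.15
tool_pos: [0.584, 0.0836, 0.0706]
eef_rot: [-0.001, 0.959, -0.283, -0.0]
force: [-3.0, 4.2, 10.0]
grip_width: 0.0105
finger_force: 109.5
```

```bash
python3 - <<'E'
from station import env
from h import *
s=env.read_state();plan(s,[.5840,.0818,.07],0,1,.8);print(s["force"],s["torque"],s["t"],s["joint_pos"])
E
```

```text
ypsi -122.90925450998478 tilt [ 0.0002  0.0025 -1.    ] p [0.584  0.0836 0.0706]
{"gripper":0.8,"xyz":[0.1, 0.15, 0.06],"roll":0},
[-3.0076  4.1944 10.0147] [0.7854 0.6664 0.0849] 14.15 [-0.7961  0.655   0.825   1.9183 -0.6401  0.8524 -1.7763]
```

Emit:
move_arm([
  {"gripper":0.8,"xyz":[0.05,0.07,0],"roll":0.08},
  {"gripper":0.8,"xyz":[0,0,0],"roll":0.07},
  {"gripper":0.8,"xyz":[0,0,0],"roll":0.05},
  {"gripper":0.8,"xyz":[0,0,0],"roll":0},
  {"gripper":0.8,"xyz":[0,0,0],"roll":0},
])

```text
t: 14.78
tool_pos: [0.5841, 0.0836, 0.0706]
eef_rot: [-0.002, 0.926, -0.377, -0.001]
force: [-3.4, 4.6, 9.5]
grip_width: 0.0099
finger_force: 109.8
```

```bash
python3 - <<'E'
from station import env
from h import *
s=env.read_state();plan(s,[.5840,.0818,.07],0,1,.8);print(s["force"],s["torque"],s["t"],s["joint_pos"],s["qvel"])
E
```

```text
ypsi -134.28433901864366 tilt [ 0.0001  0.0043 -1.    ] p [0.5841 0.0836 0.0706]
{"gripper":0.8,"xyz":[0.12, 0.13, 0.06],"roll":0},
[-3.3697  4.5605  9.4881] [1.1724 0.6686 0.1767] 14.775 [-0.8243  0.6765  0.874   1.9197 -0.6837  0.8725 -1.9355] [ 0.0024 -0.     -0.0006  0.0001 -0.0009 -0.0004  0.0009]
```

Emit:
move_arm([
  {"gripper":0.8,"xyz":[0,0,0],"roll":0.06},
  {"gripper":0.8,"xyz":[0,0,0],"roll":0.04},
  {"gripper":0.8,"xyz":[0,0,0],"roll":0},
  {"gripper":0.8,"xyz":[0,0,0],"roll":0},
])

```text
t: 15.28
tool_pos: [0.5841, 0.0837, 0.0706]
eef_rot: [-0.002, 0.906, -0.423, -0.001]
force: [-2.7, 5.3, 9.2]
grip_width: 0.0103
finger_force: 109.7
```

```bash
python3 - <<'E'
from station import env
from h import *
s=env.read_state();plan(s,[.5840,.0818,.07],0,1,.8);print(s["force"],s["torque"],s["t"],s["joint_pos"],s["qvel"])
w=env.capture("wrist");sc=env.capture("scene")
cr=lambda c,x,y:cv2.resize(c["frame"][y:y+105,x:x+140],(400,300),interpolation=cv2.INTER_CUBIC)
cv2.imwrite("pics/m6.png",np.hstack([cr(sc,180,150),cr(w,188,150)]))
E
```

```text
ypsi -139.98984995868213 tilt [ 0.0002  0.0043 -1.    ] p [0.5841 0.0837 0.0706]
{"gripper":0.8,"xyz":[0.13, 0.13, 0.06],"roll":0},
[-2.7296  5.2846  9.1752] [1.1517 0.5918 0.1743] 15.275 [-0.8387  0.6882  0.899   1.9202 -0.705   0.8832 -2.0162] [ 0.0016  0.0008 -0.0008 -0.0003  0.0008  0.      0.0006]
```

View pics/m6.png

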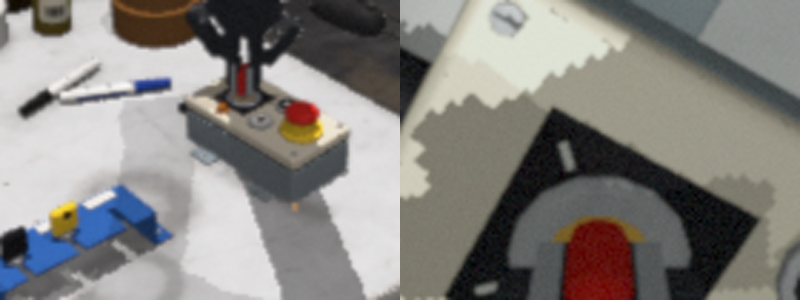

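The crops show the key home and gripped, turned relative to the box. The red button is up at (300,115), and the other keys and the pens haven't moved. I'll nudge a little farther and check the torque and head angle.

Emit:
move_arm([
  {"gripper":0.8,"xyz":[0,0,0],"roll":0.06},
  {"gripper":0.8,"xyz":[0,0,0],"roll":0.02},
  {"gripper":0.8,"xyz":[0,0,0],"roll":0},
  {"gripper":0.8,"xyz":[0,0,0],"roll":0},
])

```text
t: 15.88
tool_pos: [0.5843, 0.0837, 0.0706]
eef_rot: [-0.002, 0.889, -0.458, -0.001]
force: [-1.7, 5.9, 9.0]
grip_width: 0.0105
finger_force: 109.7
```

```bash
python3 - <<'E'
from station import env
from h import *
s=env.read_state();plan(s,[.5840,.0818,.07],0,1,.8);print(s["force"],s["torque"],s["t"],s["grip_width"],s["qvel"][6])
w=env.capture("wrist")
def edges(w):
    hsv=cv2.cvtColor(w["frame"],cv2.COLOR_BGR2HSV).astype(int);m=((hsv[...,0]<8)|(hsv[...,0]>172))&(hsv[...,1]>150)&(hsv[...,2]>50);m[:225]=0;m[:,:235]=0;m[:,280:]=0
    r=np.arange(240,292);c=np.array([np.nonzero(m[i])[0].mean() for i in r]);return np.polyfit(r,c,1),c[[0,-1]]
print("now",edges(w));print("before",edges(dict(np.load("w3.npz"))))
E
```

```text
ypsi -144.50559837836477 tilt [ 0.0004  0.004  -1.    ] p [0.5843 0.0837 0.0706]
{"gripper":0.8,"xyz":[0.14, 0.13, 0.06],"roll":0},
[-1.7491  5.857   8.9765] [1.0569 0.5256 0.4835] 15.875 0.010526264551598552 -0.0009635853979673826
now (array([  0.0111, 254.2032]), array([257., 257.]))
before (array([ -0.0032, 257.8732]), array([257. , 256.5]))
```

The torque jumped from 0.17 to 0.48 N m, so the key is at the stop, and it hasn't slipped in the fingers.

```bash
python3 -c "
from station import env
print(env.job_done())"
```

```text
the job is handed in; nothing more can be done
None
```

I handed in the job at about 16 s with the red key home in the switch, turned clockwise to its stop and held there at about 110 N. The last camera check showed the stop button up and the other keys and marker in place; I never checked the tape roll in the images, and the judge's verdict was not shown.

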